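# Clear the carving table: cutting tools to the lacquer box, rubbing tools to the tray

## Task

Tidy the worktable: lay the two carving tools (the knife and the gouge) in the red lacquer box, put the baren leaf face down and flat on the floor of the persimmon wood tray with the soapstone pebble beside it, also on the tray's floor, and gently lower the box's lid until it is fully shut. Set the things down rather than dropping them, and leave everything else on the table where it is.

Things in the scene. Friction and masses are not known exactly. Their poses are not given: they have to be found in the camera images.
- knife: Carving knife lying flat, 150 mm long overall: a flat oak handle 24 mm wide, 20 mm thick and 96 mm long, a copper collar and a short flat slanted steel blade. Origin on the underside (20 mm below the handle's top); x runs along the tool to the blade, z up; the handle spans x = -70 to +26 mm, the blade ends near x = +76 mm. 70 g.
- gouge: U-gouge lying flat, 150 mm long overall: a squarish oak handle 22 mm wide and 22 mm thick with a round butt of 25 mm diameter, a brass ferrule, a thin steel shank and a small U-shaped blade. Origin on the underside; x runs along the tool to the blade, z up; the square handle spans x = -62 to +18 mm, the butt reaches x = -76 mm, the blade ends at x = +75 mm. 80 g.
- baren: Baren (printing pad): a flat disc of 110 mm diameter and 14 mm thick in a bamboo-leaf cover, with a twisted grip across its top. Origin at the centre of the disc's flat underside, z up. The grip is a round bar of 22 mm diameter along x, level from x = -30 to +30 mm with its axis 34 mm and its top 45 mm above the underside; its ends slope down to the disc. Pinch it across y. About 140 g.
- pebble: Grey-green soapstone burnishing pebble lying flat: an oval with straight sides, 86 mm long (x), 50 mm wide (y), 30 mm high. Origin at the centre of its underside, z up. About 250 g.
- toolbox: Open red lacquer box, fixed to the table, outside 160 mm (x) by 250 mm (y) by 55 mm high, walls 5 mm, floor 5 mm. Origin at the centre of its underside, z up; its +x side carries the hinge and points to the robot's left (away from the middle of the table), its long y axis runs roughly along the world's x.
- lid (a joint): Hinge of the box's lid, rad: 0 shut, grows as it opens, about 1.6 to 1.85 at the start (standing upright, leaning outwards slightly), at most 1.9. A stiff hinge: the lid stays where it is left and must be moved all the way; a push of 2 to 3 N near its free edge moves it.
- lid_hinge (a point): Middle of the lid's hinge line, 0.5 mm above the middle of the box's +x rim (55.5 mm above the table). The line runs along the box's y. The lid is a panel 160 x 250 mm, 8 mm thick; shut, its underside lies level with this point and it reaches 160 mm from it towards the box's -x.
- lid_handle (a point): Outer end of the lid's brass knob (28 mm across), which stands 35 mm out of the lid's outer (upper when shut) face in the middle of its width, 130 mm from the hinge line. With the lid open the knob is on the far side from the box; the rest of that face is bare and can be pushed.
- tray: Low persimmon wood tray, fixed to the table, outside 170 mm (x) by 240 mm (y) by 28 mm high, walls 6 mm, floor 6 mm. Origin at the centre of its underside, z up; its long y axis runs roughly along the world's x.
- brush: Bystander: small brush, 130 mm long, lying among the things to be sorted. Leave it.
- canister: Bystander: squat dull silver tin, 76 mm across, 55 mm high, origin under its centre. Leave it.
- mallet: Bystander: oak mallet, 200 mm long, lying at the back of the table. Leave it.
- block: Bystander: half-carved cherry printing block, 130 x 190 x 24 mm, lying at the back of the table. Leave it.
Not all that is in view belongs to the job. There is more than one size of the baren; the job needs the largest.

How it is judged:
By the outcome, as a careful person would: the job done as asked, in the order asked, and still so for the second after the job is handed in, with the robot touching nothing.
It also fails if it takes over 72 s, if anything falls off the work surface, if the arm or the gripper's body presses on something with over 40 N, if the wrist force passes 120 N, or if a joint passes its speed limit or range.

## Robot

A 6-joint arm with a two-finger parallel gripper is mounted at the origin on the work surface. World frame = base frame: x ahead of the robot, y to its left, z up, the work surface at z = 0. Lengths are in mm, angles in rad, forces in N, time in s.
With the tool pointing down it reaches from about 300 to 1000 mm from the base axis. Payload 5.1 kg.
Tool frame: the origin (TCP) lies midway between the tips of the shut fingers; the grasp point (between the pads) lies 19 mm behind it; z points along the fingers, y is the line along which they close (so a half turn about z gives the same grasp; the last joint's range is limited). The gripper opens to 95 mm and grips with 3 to 60 N. Pads are 20 mm wide; open, the fingers measure 119 mm over their backs; the gripper's body (75 mm by 180 mm) begins 59 mm behind the grasp point.
Start: joints at [1.25, 0.124, 1.65, -0, 1.367, -0.083], TCP at [153.139, 631.69, 214.656] pointing down, gripper open.
Joint ranges: [-2.61, 2.61], [-1.02, 2.33], [0.03, 2.71], [-1.35, 4.49], [0.32, 2.68], [-2.91, 2.91]. Speed limits (rad/s): [2.57, 2.57, 3.14, 3.14, 3.14, 3.14].

## Interface

Orientations are given as a unit quaternion [x, y, z, w].
In Python, from workcell import manip gives the robot as it stands.
- The arm moves only by the tool drive_tool, never from a script. Its arguments are lists of equal length, an entry for each row: "offset": the shift along the tool's x, y, z in mm, a list of three; "twist": the turn, a rotation vector about the tool's x, y, z in degrees, a list of three. In form: {"offset": [[tx, ty, tz], ...], "twist": [[wx, wy, wz], ...]}. A call has 1 to 12 rows; each row is the pose to reach, as a shift and turn from the pose commanded when the call began, along the tool's axes at that moment; what a row does not reach only later rows make up. A row lasts 1/8 s, in which the tool goes at most 62.5 mm and 10.7 degrees, less where a joint would pass 70% of its speed; a pose out of reach is approached as far as the arm can. A call with a gripper value outside its range is refused whole. "grip" is the opening, from 0 (shut) to 1 (fully open), set as the call begins (left out, the last holds). The fingers move at their own pace and stop on an object; "newtons" is the grip in N (left out, the last holds). Time passes only in rows, so rows that repeat a pose let the fingers close. It gives the time, the measured TCP pose, the force, the opening and the grip force at its end, in the units of the state.
- manip.get_obs(): the state, without advancing time (a new reading comes with each control period).
- manip.snapshot(name): name is "scene" or "side" or "wrist"; returns a dict with "image" (400x640x3 uint8, red, green, blue), "fx", "fy", "cx", "cy" (pixels), "rvec" (rotation vector, rad) and "tvec" (3), from world to camera coordinates, as OpenCV has them. Camera axes: x right, y down, z forward; pixel columns grow to the right and rows downward; lengths in mm; the calibration is good to about 2 mm. A picture is of the moment at which its call begins. There is no depth.
- manip.finish_job(): hands the job in; it is judged then, once.
The state is a dict: "t": time; "qpos": joint angles; "qvel": joint speeds; "tau": joint torques, N m; "position": TCP position; "eef_rot": TCP orientation; "contact_force": force on the tool from outside, world axes, zero at the start; "ft_torque": the same for the moment, N m; "finger_gap": opening from 0.0 (shut) to 1.0 (fully open); "gripper_force": force on a finger pad.
Only numpy, scipy, OpenCV 4.12 (cv2) and the standard library are available. Lean on these libraries where they do the work, as an engineer would, in place of code of your own. Each camera call takes 0.05 s, during which the arm holds its last target. There are 200 camera calls.

## Working session

There is one attempt and no reset: what is moved stays moved. The work goes in short steps, Python scripts to look and compute and a tool call to move; the robot and the scene stay as the last step left them, time stands still between calls to the robot, and variables do not carry over. Pictures are saved under pics/ and viewed, at most 10 in all, crops included, and the job is handed in when it is done.

Besides the shell and the picture viewer there is one more tool, called after "Request:" in YAML: its name, and indented under it one key for each argument. drive_tool: Moves the arm, as the interface text tells. Its arguments: {"type":"object","properties":{"offset":{"type":"array","items":{"type":"array","items":{"type":"number"}}},"twist":{"type":"array","items":{"type":"array","items":{"type":"number"}}},"grip":{"type":"number"},"newtons":{"type":"number"}},"required":["offset","twist"]}

```bash
mkdir -p pics; ls; cat > h.py <<'E'
import numpy as np, cv2, json
from scipy.spatial.transform import Rotation as R
def cam(s):
    return s["fx"],s["fy"],s["cx"],s["cy"],cv2.Rodrigues(np.array(s["rvec"],float))[0],np.array(s["tvec"],float).ravel()
def ray(s,u,v):
    fx,fy,cx,cy,M,t=cam(s); d=M.T@np.array([(u-cx)/fx,(v-cy)/fy,1]); return -M.T@t,d
def onz(s,u,v,z):
    o,d=ray(s,u,v); return o+d*(z-o[2])/d[2]
def proj(s,p):
    fx,fy,cx,cy,M,t=cam(s); q=M@np.array(p,float)+t; return np.array([fx*q[0]/q[2]+cx,fy*q[1]/q[2]+cy])
def save(s,n): cv2.imwrite("pics/"+n,cv2.cvtColor(s["image"],cv2.COLOR_RGB2BGR))
E
python3 - <<'E'
from h import *; from workcell import manip
import pickle
for n in("scene","side","wrist"):
    s=manip.snapshot(n); pickle.dump(s,open(n+"0.pkl","wb")); save(s,n+"0.png")
    print(n,s["fx"],s["cx"],s["cy"],ray(s,320,200))
print(manip.get_obs())
E
```

```text
pics
scene 392.2894016704108 311.9274381654871 198.05022806164163 (array([1215.28601394,  -68.47983578,  851.78886911]), array([-0.65725781,  0.10615477, -0.74645261]))
side 477.02292826488946 326.5812827265419 201.3275139400709 (array([ 221.58582567, -752.12705078, 1148.82879778]), array([ 0.20966067,  0.5988619 , -0.77304911]))
wrist 302.1308649264718 323.1366456562033 201.77298911315182 (array([ 74.76207913, 650.27304372, 383.02921892]), array([ 0.2693458 , -0.07819461, -0.95993784]))
{'t': 0.15, 'qpos': array([ 1.25037996e+00,  1.24350883e-01,  1.65137092e+00,  4.15255136e-05,
        1.36748672e+00, -8.25994080e-02]), 'qvel': array([ 0.00042498, -0.0042027 , -0.0054684 ,  0.00158406,  0.000844  ,
        0.00038545]), 'tau': array([ 6.98398781e-04, -4.18187821e+01, -3.60473299e+01,  7.75041897e-02,
        4.68494010e-02, -8.74537818e-05]), 'position': array([152.98606121, 631.22462262, 213.66600353]), 'eef_rot': array([ 1.18632605e-01,  9.92937889e-01, -7.87517267e-04, -1.81625932e-04]), 'contact_force': array([-0.77161499,  0.01761333, -0.79636719]), 'ft_torque': array([ 0.05881523, -0.00579484, -0.04270867]), 'gripper_force': 0.0, 'finger_gap': 1.0008932700533542}
```

View pics/scene0.png

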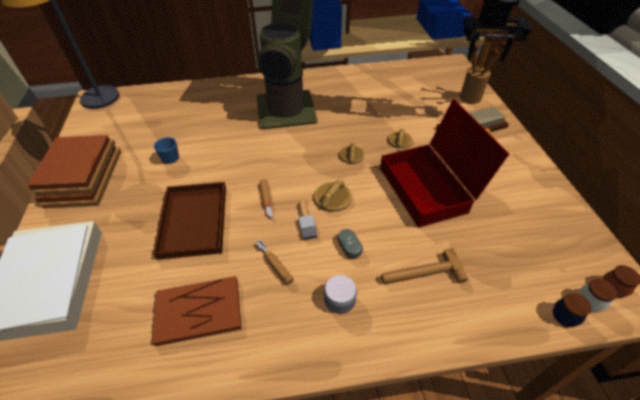

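View pics/side0.png

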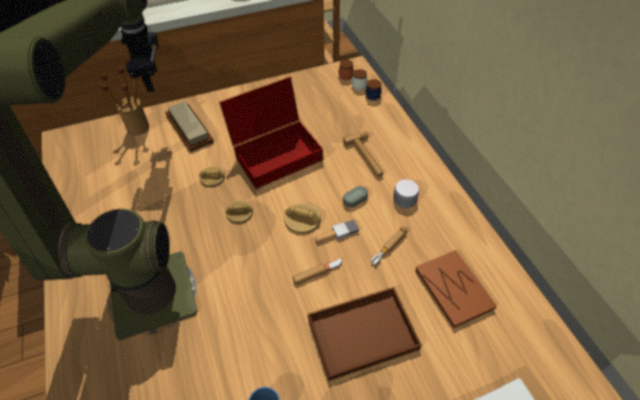

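The scene view shows:
- Knife: scene (266,197), side (318,272).
- Brush (bystander): scene (307,220), side (338,232).
- Gouge: scene (273,262), side (390,246).
- Pebble: scene (349,243). Tray: (192,220). Box: (425,185), with its lid upright.

Baren candidates in the scene view are (351,153), (400,137) and (333,195). The last is the largest, so I choose it. Knife lookalikes are the gouge (273,262) and the brush (307,220). I'll check these in close crops.

```bash
python3 - <<'E'
from h import *; import pickle
def crop(n,x0,y0,w,h,k,out):
    s=pickle.load(open(n+"0.pkl","rb")); im=s["image"][y0:y0+h,x0:x0+w]
    im=cv2.resize(im,None,fx=k,fy=k,interpolation=cv2.INTER_CUBIC)
    im=cv2.cvtColor(im,cv2.COLOR_RGB2BGR)
    for i in range(0,w,20): cv2.putText(im,str(x0+i),(i*k,8),0,.35,(255,255,255)); cv2.line(im,(i*k,10),(i*k,16),(255,255,255))
    for i in range(0,h,20): cv2.putText(im,str(y0+i),(0,i*k+4),0,.35,(255,255,255)); cv2.line(im,(24,i*k),(30,i*k),(255,255,255))
    cv2.imwrite("pics/"+out,im)
crop("scene",240,170,130,120,5,"c1.png")
crop("side",280,180,150,115,5,"c2.png")
E
```

```text
(no output)
```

View pics/c1.png

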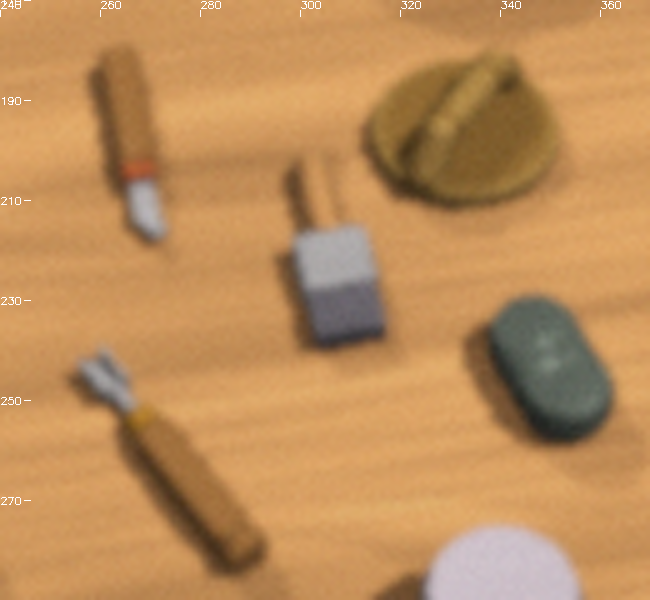

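View pics/c2.png

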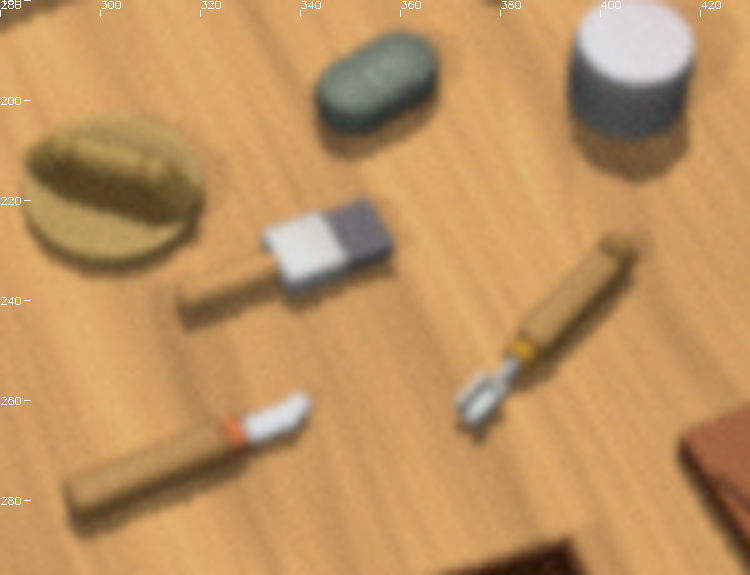

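Crops confirm the choice: the knife has a copper collar (268,204) and slanted blade, and the gouge has a brass ferrule (269,253) and U-blade. The one with the square grey head (307,225) is the brush. The large baren is at (333,196) and the pebble at (350,243).

```bash
python3 - <<'E'
from h import *; import pickle
S={n:pickle.load(open(n+"0.pkl","rb")) for n in("scene","side")}
def tri(a,b):
    (o1,d1),(o2,d2)=ray(S["scene"],*a),ray(S["side"],*b)
    A=np.stack([d1,-d2],1); k=np.linalg.lstsq(A,o2-o1,rcond=None)[0]
    p,q=o1+k[0]*d1,o2+k[1]*d2; return (p+q)/2,np.linalg.norm(p-q)
def show(n,a,b,z):
    p,e=tri(a,b); print(n,"tri",p.round(1),"err",e.round(1),"planes",onz(S["scene"],*a,z)[:2].round(1),onz(S["side"],*b,z)[:2].round(1))
show("knife butt",(263.6,180),(295,277.6),20)
show("knife collar",(267.6,203.6),(326.8,266),18)
show("gouge brass",(268.6,253),(384.4,250),16)
show("gouge butt",(289.6,279.6),(403.6,228.6),18)
# masks
for n,s in S.items():
    hsv=cv2.cvtColor(s["image"],cv2.COLOR_RGB2HSV).astype(int); H,Sa,V=hsv[...,0],hsv[...,1],hsv[...,2]
    for nm,c in (("table",(300,290)),("bar",(325,205) if n=="scene" else (300,230)),("knife",(264,192) if n=="scene" else (310,272)),("gouge",(280,268) if n=="scene" else (394,240)),("tray",(190,220) if n=="scene" else (362,335)),("peb",(350,243) if n=="scene" else (355,196)),("box",(430,180) if n=="scene" else (285,155))):
        print(n,nm,hsv[c[1],c[0]])
    def big(m,near):
        k,l,st,ce=cv2.connectedComponentsWithStats(m.astype(np.uint8))
        i=min(range(1,k),key=lambda i:np.hypot(*(ce[i]-near))-(st[i,4]>60)*1000)
        return cv2.findContours((l==i).astype(np.uint8),0,1)[0][0],ce[i],st[i]
    p=big((H>40)&(H<100)&(V<150),(350,243) if n=="scene" else (355,196)); print("pebble",p[1],p[2],cv2.fitEllipse(p[0]))
    b=big((H>=18)&(H<35)&(Sa>110),(333,195) if n=="scene" else (303,217)); print("baren",b[1],b[2],cv2.fitEllipse(b[0]))
    t=big((V<110)&(H<12)|(V<60),(192,220) if n=="scene" else (363,333)); print("tray",t[2],cv2.approxPolyDP(cv2.convexHull(t[0]),6,True)[:,0].tolist())
    x=big(((H<5)|(H>172))&(Sa>200),(425,185) if n=="scene" else (275,150)); print("box",x[2],cv2.approxPolyDP(cv2.convexHull(x[0]),4,True)[:,0].tolist())
E
```

```text
knife butt tri [ 369.8 -103.4   14.1] err 0.4 planes [ 375.9 -103.3] [ 369.  -106.5]
knife collar tri [464.  -98.9  11.1] err 0.3 planes [470.  -98.5] [ 462.5 -103. ]
gouge brass tri [ 634.4 -109.5   12.1] err 1.8 planes [ 636.5 -108.6] [ 633.4 -112.6]
gouge butt tri [719.4 -63.9  12.4] err 0.5 planes [722.9 -64.2] [716.8 -67.1]
scene table [ 16 143 196]
scene bar [ 19 155 127]
scene knife [ 16 160 159]
scene gouge [ 15 158 161]
scene tray [ 10 181  90]
scene peb [ 50  18 128]
scene box [  0 255  39]
pebble [349.55614973 243.2540107 ] [339 231  22  26 374] ((349.5910949707031, 243.2693328857422), (15.763408660888672, 28.311674118041992), 147.25559997558594)
baren [332.60556465 196.02782324] [315 181  36  30 611] ((332.6800537109375, 196.06736755371094), (26.88715934753418, 34.97270202636719), 88.3013916015625)
tray [ 154  183   71   76 4301] [[223, 183], [220, 252], [156, 258], [168, 188]]
box [ 381  146   92   80 4213] [[427, 146], [472, 201], [466, 212], [418, 225], [381, 167], [387, 155]]
side table [ 15 132 206]
side bar [ 20 123 176]
side knife [ 16 131 191]
side gouge [ 17 133 178]
side tray [ 11 142 120]
side peb [ 47  28 148]
side box [  1 200 130]
pebble [354.88976378 196.28740157] [345 188  21  18 254] ((354.9085693359375, 196.2501220703125), (12.84359073638916, 23.596071243286133), 60.594844818115234)
baren [302.1600454  217.42338252] [284 203  37  31 881] ((302.1252136230469, 217.41705322265625), (29.73414421081543, 35.97539520263672), 87.98059844970703)
tray [ 309  289  111   91 1311] [[392, 290], [419, 348], [329, 379], [310, 316]]
box [ 236  123   85   63 2865] [[299, 123], [320, 147], [320, 159], [254, 184], [236, 148]]
```

```bash
python3 - <<'E'
from h import *; import pickle
S={n:pickle.load(open(n+"0.pkl","rb")) for n in("scene","side","wrist")}
sc,sd=S["scene"],S["side"]
for n,s,pts in (("scene z0",sc,[(418,225),(466,212),(381,167)]),("side z0",sd,[(254,184),(320,159)])):
    print(n,[onz(s,*p,0)[:2].round() .tolist() for p in pts])
print("side rim",onz(sd,320,147,55)[:2], onz(sd,236,148,55)[:2])
print("tray scene z28",[onz(sc,*p,28)[:2].round().tolist() for p in [(223,183),(220,252),(156,258),(168,188)]])
print("tray side z28",[onz(sd,*p,28)[:2].round().tolist() for p in [(392,290),(419,348),(329,379),(310,316)]])
print("baren z10",onz(sc,332.6,196.2,16)[:2],onz(sd,302.1,217.4,16)[:2])
print("pebble z15",onz(sc,349.6,243.3,15)[:2],onz(sd,354.9,196.3,15)[:2])
a=[onz(sc,*p,45) for p in [(339,184),(326,203)]]; print("grip z45",a, "side",[onz(sd,*p,45) for p in [(292,209),(313,214)]])
print("mid knife proj",proj(sc,[417,-101,20]),proj(sd,[417,-101,20]))
def crop(s,x0,y0,w,h,k):
    im=cv2.resize(s["image"][y0:y0+h,x0:x0+w],None,fx=k,fy=k,interpolation=cv2.INTER_CUBIC)
    im=cv2.cvtColor(im,cv2.COLOR_RGB2BGR)
    im=cv2.convertScaleAbs(im,alpha=1.6,beta=10)
    for i in range(0,w,20): cv2.putText(im,str(x0+i),(i*k,8),0,.35,(255,255,255)); cv2.line(im,(i*k,10),(i*k,16),(255,255,255))
    for i in range(0,h,20): cv2.putText(im,str(y0+i),(0,i*k+4),0,.35,(255,255,255)); cv2.line(im,(24,i*k),(30,i*k),(255,255,255))
    return im
A=crop(sc,375,95,140,140,4);B=crop(sd,210,75,120,120,4)
c=np.zeros((560,800,3),np.uint8); c[:560,:400]=cv2.resize(A,(400,400)).repeat(1,0)[:560,:] if 0 else 0
A=crop(sc,375,95,135,135,3);B=crop(sd,213,75,115,115,3)
c=np.zeros((410,760,3),np.uint8); c[:405,:405]=A; c[:345,410:755]=B
cv2.imwrite("pics/c3.png",c)
E
```

```text
scene z0 [[600.0, 302.0], [578.0, 449.0], [360.0, 264.0]]
side z0 [[360.0, 278.0], [596.0, 304.0]]
side rim [597.33504284 304.43904884] [340.98220719 401.81596532]
tray scene z28 [[376.0, -222.0], [622.0, -229.0], [614.0, -388.0], [370.0, -382.0]]
tray side z28 [[593.0, -240.0], [584.0, -406.0], [355.0, -395.0], [367.0, -230.0]]
baren z10 [470.92471533  88.50849266] [455.41080581  82.34145805]
pebble z15 [639.82043027 101.7175689 ] [634.62753819 100.23192861]
grip z45 [array([453.4849398 , 109.74734512,  45.        ]), array([518.47152069,  60.64404597,  45.        ])] side [array([432.02738809, 101.35172232,  45.        ]), array([483.21041177,  61.01441121,  45.        ])]
mid knife proj [265.33133431 189.78141576] [310.99736756 270.30531334]
```

View pics/c3.png

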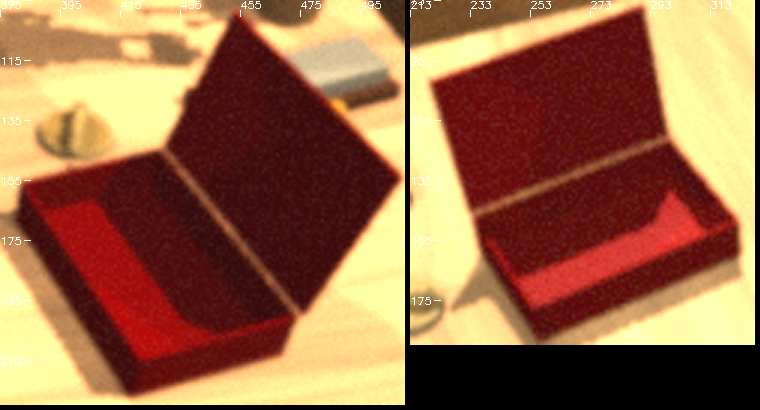

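The enlarged box view shows these corner pixels:
- Hinge ends: scene (430,145) and (475,200), side (235,146) and (298,121).
- Front rim corners: scene (384,157) and (421,216).
- Lid free corners: scene (455,98) and (508,154).

```bash
python3 - <<'E'
from h import *; import pickle
S={n:pickle.load(open(n+"0.pkl","rb")) for n in("scene","side")}
def tri(a,b):
    (o1,d1),(o2,d2)=ray(S["scene"],*a),ray(S["side"],*b)
    k=np.linalg.lstsq(np.stack([d1,-d2],1),o2-o1,rcond=None)[0]
    p,q=o1+k[0]*d1,o2+k[1]*d2; return (p+q)/2,np.linalg.norm(p-q)
for n,a,b in (("hinge far",(430,145),(234.7,146.3)),("hinge near",(475,200.3),(298,121.3)),("rim far",(384.3,156.7),(253.5,178)),("rim near",(420.7,215.7),(322.3,149)),("lid far",(455,98.3),(220.3,102.3)),("lid near",(508.3,154.3),(290.7,77)),("tray a",(223,183),(310,316)),("tray b",(220,252),(392,290)),("tray c",(156,258),(419,348)),("tray d",(168,188),(329,379)),("baren",(332.6,196),(302.1,217.4)),("pebble",(349.6,243.3),(354.9,196.3))):
    p,e=tri(a,b); print(n,p.round(1),e.round(1),onz(S["scene"],*a,55)[:2].round(),onz(S["side"],*b,55)[:2].round())
E
```

```text
hinge far [339.5 419.6  48.5] 2.2 [346. 417.] [339. 411.]
hinge near [575.2 463.2  43.5] 1.0 [584. 456.] [572. 450.]
rim far [359.9 268.4  40.6] 3.0 [374. 264.] [358. 253.]
rim near [604.1 300.   46.3] 2.0 [611. 295.] [601. 293.]
lid far [329.4 462.6 204.2] 5.7 [121. 589.] [347. 649.]
lid near [572.7 501.3 202.5] 0.9 [426. 631.] [627. 696.]
tray a [ 368.1 -224.8   18.8] 2.7 [ 404. -217.] [ 364. -243.]
tray b [ 602.6 -231.7    4. ] 5.9 [ 641. -224.] [ 584. -252.]
tray c [ 593.7 -398.1    1.1] 2.1 [ 634. -378.] [ 576. -414.]
tray d [ 355.6 -388.7   12.7] 3.6 [ 398. -371.] [ 351. -404.]
baren [458.2  91.5   3. ] 0.8 [505.  81.] [447.  54.]
pebble [636.4 103.1  10.5] 1.0 [667.  94.] [620.  70.]
```

```bash
cat > plan.py <<'E'
from h import *; import os
F="cmd.json"
def load():
    if os.path.exists(F): d=json.load(open(F)); return np.array(d[0]),R.from_quat(d[1])
    return np.array([153.139,631.69,214.656]),R.from_quat([.118632,.992938,0,0])
def down(yaw):  # tool z down, tool y at world angle 90+yaw deg
    c,s=np.cos(np.radians(yaw)),np.sin(np.radians(yaw)); y=np.array([-s,c,0]); z=np.array([0,0,-1.]); return R.from_matrix(np.stack([np.cross(y,z),y,z],1))
def plan(x,y,z,yaw,via=None,tag="",tilt=None):
    """prints rounded row(s); the last one is committed as the commanded pose"""
    p,r=load()
    for (X,Y,Z,W) in (via or [])+[(x,y,z,yaw)]:
        o=np.round(r.inv().apply(np.array([X,Y,Z])-p)); t=np.round((r.inv()*down(W)).as_rotvec(degrees=True))
        print(tag,o.astype(int).tolist(),t.astype(int).tolist())
    json.dump([(p+r.apply(o)).tolist(),(r*R.from_rotvec(t,degrees=True)).as_quat().tolist()],open(F,"w"))
E
python3 - <<'E'
from plan import *
plan(340,350,300,-5,tag="A"); plan(490,-40,300,3,tag="B")
E
```

```text
A [-248, -230, -85] [0, 0, -9]
B [-181, -376, 0] [0, 0, -8]
```

Request:
drive_tool:
  offset:
    - [-60,-50,-40]
    - [-120,-100,-80]
    - [-180,-160,-85]
    - [-248,-230,-85]
    - [-248,-230,-85]
    - [-248,-230,-85]
    - [-248,-230,-85]
  twist:
    - [0,0,-3]
    - [0,0,-6]
    - [0,0,-9]
    - [0,0,-9]
    - [0,0,-9]
    - [0,0,-9]
    - [0,0,-9]

```text
t: 1.02
position: [341.2, 347.9, 300.0]
eef_rot: [0.043, 0.999, 0.0, 0.0]
contact_force: [0.4, 0.7, 0.3]
finger_gap: 1.004
gripper_force: 0.0
```

Request:
drive_tool:
  offset:
    - [-181,-376,0]
    - [-181,-376,0]
    - [-181,-376,0]
    - [-181,-376,0]
    - [-181,-376,0]
    - [-181,-376,0]
    - [-181,-376,0]
    - [-181,-376,0]
    - [-181,-376,0]
    - [-181,-376,0]
  twist:
    - [0,0,-8]
    - [0,0,-8]
    - [0,0,-8]
    - [0,0,-8]
    - [0,0,-8]
    - [0,0,-8]
    - [0,0,-8]
    - [0,0,-8]
    - [0,0,-8]
    - [0,0,-8]

```text
t: 2.28
position: [489.9, -38.1, 299.6]
eef_rot: [-0.031, 1.0, 0.0, -0.0]
contact_force: [0.4, 0.8, 0.6]
finger_gap: 0.997
gripper_force: 0.0
```

```bash
python3 - <<'E'
from plan import *; from workcell import manip; import pickle
s=manip.snapshot("wrist"); pickle.dump(s,open("w1.pkl","wb")); save(s,"w1.png"); print(load()[0],manip.get_obs()["position"])
E
```

```text
[490.05647247 -39.63597822 299.656     ] [489.90488561 -38.25093246 299.69214577]
```

View pics/w1.png

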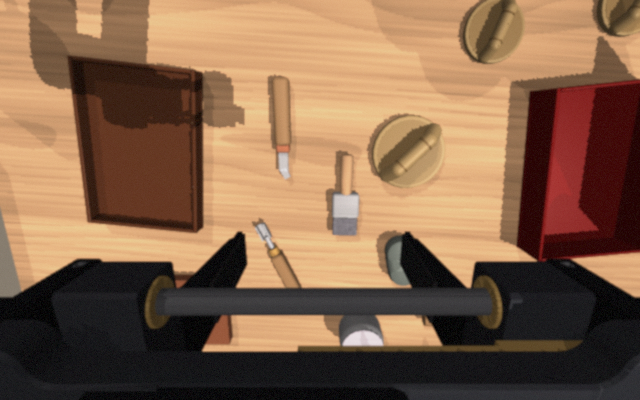

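The wrist view shows the knife from its butt (281,78) to its collar (284,148), and the baren centred at (409,151) with its grip running from (435,130) to (394,171). The tray corners are (69,57), (202,70), (203,231) and (89,222). The gouge ferrule is at (272,249), and the fingers partly hide the pebble.

```bash
python3 - <<'E'
from plan import *; import pickle
s=pickle.load(open("w1.pkl","rb"))
def P(n,z,*pts): print(n,[onz(s,*p,z)[:2].round(1).tolist() for p in pts])
P("knife butt,collar",20,(281,78),(284,148)); P("gouge ferrule",14,(272,249)); P("gouge butt",20,(295,288))
P("baren grip",45,(435,130),(394,171)); P("tray z28",28,(69,57),(202,70),(203,231),(89,222))
P("box rim",55,(530,92),(545,259)); P("box bottom",0,(518,246))
hsv=cv2.cvtColor(s["image"],cv2.COLOR_RGB2HSV).astype(int)
for c in [(400,140),(283,110),(300,200),(350,100),(150,150)]: print(hsv[c[1],c[0]])
H=hsv[...,0]; m=((H>=18)&(H<35)&(hsv[...,1]>100)).astype(np.uint8); m[:, :360]=0;m[:,460:]=0;m[:100]=0;m[195:]=0
m=cv2.morphologyEx(m,cv2.MORPH_OPEN,np.ones((3,3)))
c=max(cv2.findContours(m,0,1)[0],key=cv2.contourArea); e=cv2.minEnclosingCircle(c); f=cv2.fitEllipse(cv2.convexHull(c)); print(e,f); P("disc",14,f[0],e[0])
P("disc edges",14,(f[0][0]-f[1][0]/2,f[0][1]),(f[0][0]+f[1][0]/2,f[0][1]))
E
```

```text
knife butt,collar [[368.5, -104.2], [464.2, -97.8]]
gouge ferrule [[631.2, -114.4]]
gouge butt [[698.4, -73.7]]
baren grip [[424.3, 110.9], [484.2, 62.1]]
tray z28 [[360.2, -385.7], [365.6, -209.6], [600.0, -220.7], [595.5, -396.8]]
box rim [[369.2, 221.7], [602.9, 305.3]]
box bottom [[607.4, 299.3]]
[ 17 118 168]
[ 15 120 198]
[ 15 112 230]
[ 14 112 226]
[ 10 165 102]Traceback (most recent call last):
  File "<stdin>", line 11, in <module>
ValueError: max() iterable argument is empty
```

```bash
python3 - <<'E'
from plan import *
plan(417,-101,60,3,tag="A"); plan(417,-101,3,3,tag="B",via=[(417,-101,20,3)]); plan(417,-101,160,3,tag="C")
plan(450,200,200,9,tag="D")
E
```

```text
A [77, -57, 240] [0, 0, 0]
B [0, 0, 40] [0, 0, 0]
B [0, 0, 57] [0, 0, 0]
C [0, 0, -157] [0, 0, 0]
D [-51, 299, -40] [0, 0, -6]
```

Request:
drive_tool:
  offset:
    - [77,-57,60]
    - [77,-57,120]
    - [77,-57,180]
    - [77,-57,240]
    - [77,-57,240]
    - [77,-57,240]
    - [77,-57,240]
  twist:
    - [0,0,0]
    - [0,0,0]
    - [0,0,0]
    - [0,0,0]
    - [0,0,0]
    - [0,0,0]
    - [0,0,0]
  grip: 0.6
  newtons: 20

```text
t: 3.2
position: [417.9, -101.0, 61.4]
eef_rot: [-0.03, 1.0, -0.001, 0.001]
contact_force: [0.3, -0.6, 0.4]
finger_gap: 0.599
gripper_force: 0.0
```

Request:
drive_tool:
  offset:
    - [0,0,25]
    - [0,0,40]
    - [0,0,50]
    - [0,0,57]
    - [0,0,57]
    - [0,0,57]
  twist:
    - [0,0,0]
    - [0,0,0]
    - [0,0,0]
    - [0,0,0]
    - [0,0,0]
    - [0,0,0]

```text
t: 3.95
position: [417.0, -101.2, 3.1]
eef_rot: [-0.029, 1.0, -0.0, 0.0]
contact_force: [0.3, 0.7, -0.4]
finger_gap: 0.601
gripper_force: 0.0
```

Request:
drive_tool:
  offset:
    - [0,0,0]
    - [0,0,0]
    - [0,0,0]
    - [0,0,0]
    - [0,0,0]
    - [0,0,0]
  twist:
    - [0,0,0]
    - [0,0,0]
    - [0,0,0]
    - [0,0,0]
    - [0,0,0]
    - [0,0,0]
  grip: 0.1

```text
t: 4.7
position: [416.6, -101.1, 2.8]
eef_rot: [-0.029, 1.0, -0.0, 0.0]
contact_force: [0.5, -1.1, 1.1]
finger_gap: 0.251
gripper_force: 20.0
```

Gripped: a 0.251 gap is 24 mm, which matches the handle. Next I lift and look over the box.

Request:
drive_tool:
  offset:
    - [0,0,-20]
    - [0,0,-60]
    - [0,0,-110]
    - [0,0,-157]
    - [0,0,-157]
    - [0,0,-157]
  twist:
    - [0,0,0]
    - [0,0,0]
    - [0,0,0]
    - [0,0,0]
    - [0,0,0]
    - [0,0,0]

```text
t: 5.45
position: [415.9, -100.8, 158.6]
eef_rot: [-0.029, 1.0, 0.0, -0.001]
contact_force: [0.2, 0.2, -1.2]
finger_gap: 0.251
gripper_force: 20.0
```

Request:
drive_tool:
  offset:
    - [-9,50,-10]
    - [-18,105,-20]
    - [-27,160,-30]
    - [-36,215,-40]
    - [-45,265,-40]
    - [-51,299,-40]
    - [-51,299,-40]
    - [-51,299,-40]
    - [-51,299,-40]
  twist:
    - [0,0,-1]
    - [0,0,-3]
    - [0,0,-4]
    - [0,0,-6]
    - [0,0,-6]
    - [0,0,-6]
    - [0,0,-6]
    - [0,0,-6]
    - [0,0,-6]

```text
t: 6.58
position: [449.5, 199.3, 198.8]
eef_rot: [-0.081, 0.997, -0.0, -0.001]
contact_force: [-0.0, -0.3, -0.4]
finger_gap: 0.251
gripper_force: 20.0
```

```bash
python3 - <<'E'
from plan import *; from workcell import manip; import pickle
s=manip.snapshot("wrist"); pickle.dump(s,open("w2.pkl","wb")); save(s,"w2.png"); o=manip.get_obs();print(load()[0],o["position"],o["finger_gap"])
E
```

```text
[449.8603622  200.41458462 199.656     ] [449.71407284 199.37458217 199.12411647] 0.25541075135423286
```

View pics/w2.png

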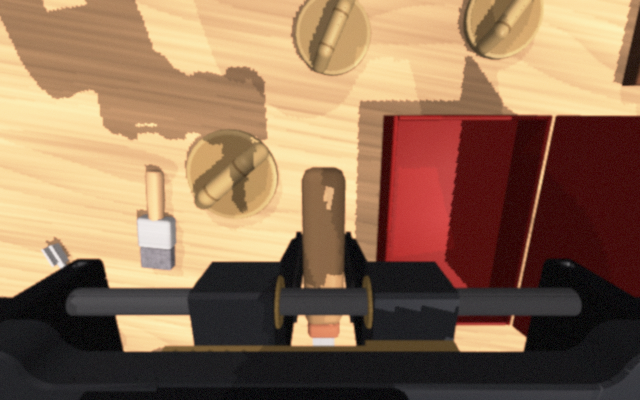

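The wrist view shows the knife held straight. The box's far-left rim corner is near (396,117), and the hinge line runs from (552,116) to (512,325).

```bash
python3 - <<'E'
from plan import *; import pickle
s=pickle.load(open("w2.pkl","rb"))
def P(n,z,*pts): print(n,[onz(s,*p,z)[:2].round(1).tolist() for p in pts])
P("hinge",55.5,(552,116),(512,325)); P("rim far-left",55,(396,117)); P("base fl",0,(386,117))
P("baren disc",14,(232,173)); P("grip",45,(265,151),(205,199))
E
```

```text
hinge [[337.3, 411.5], [580.4, 455.1]]
rim far-left [[363.2, 258.5]]
base fl [[363.9, 259.6]]
baren disc [[456.3, 90.0]]
grip [[419.3, 131.3], [483.0, 71.0]]
```

```bash
python3 - <<'E'
from plan import *
plan(420,307,90,10,tag="A",via=[(420,307,180,10)]); plan(420,307,9,10,tag="B",via=[(420,307,15,10)]); plan(420,307,170,10,tag="C")
E
```

```text
A [12, 110, 20] [0, 0, -1]
A [12, 110, 110] [0, 0, -1]
B [0, 0, 75] [0, 0, 0]
B [0, 0, 81] [0, 0, 0]
C [0, 0, -161] [0, 0, 0]
```

Request:
drive_tool:
  offset:
    - [6,55,10]
    - [12,110,20]
    - [12,110,20]
    - [12,110,60]
    - [12,110,100]
    - [12,110,110]
    - [12,110,110]
    - [12,110,110]
  twist:
    - [0,0,-1]
    - [0,0,-1]
    - [0,0,-1]
    - [0,0,-1]
    - [0,0,-1]
    - [0,0,-1]
    - [0,0,-1]
    - [0,0,-1]

```text
t: 7.62
position: [421.7, 307.3, 91.9]
eef_rot: [-0.09, 0.996, 0.001, 0.002]
contact_force: [0.1, -0.8, -0.8]
finger_gap: 0.251
gripper_force: 20.0
```

Request:
drive_tool:
  offset:
    - [0,0,25]
    - [0,0,50]
    - [0,0,65]
    - [0,0,75]
    - [0,0,79]
    - [0,0,81]
    - [0,0,81]
    - [0,0,81]
  twist:
    - [0,0,0]
    - [0,0,0]
    - [0,0,0]
    - [0,0,0]
    - [0,0,0]
    - [0,0,0]
    - [0,0,0]
    - [0,0,0]

```text
t: 8.62
position: [420.5, 307.2, 9.2]
eef_rot: [-0.09, 0.996, 0.0, 0.0]
contact_force: [-0.2, -0.3, -0.7]
finger_gap: 0.253
gripper_force: 20.0
```

Request:
drive_tool:
  offset:
    - [0,0,1]
    - [0,0,1]
  twist:
    - [0,0,0]
    - [0,0,0]

```text
t: 8.88
position: [420.2, 307.1, 7.8]
eef_rot: [-0.09, 0.996, 0.0, 0.0]
contact_force: [-0.4, -0.4, -0.5]
finger_gap: 0.254
gripper_force: 20.0
```

Request:
drive_tool:
  offset:
    - [0,0,0]
    - [0,0,0]
    - [0,0,0]
  twist:
    - [0,0,0]
    - [0,0,0]
    - [0,0,0]
  grip: 0.37

```text
t: 9.25
position: [420.2, 307.0, 7.7]
eef_rot: [-0.09, 0.996, 0.0, 0.0]
contact_force: [-0.1, 0.0, -0.5]
finger_gap: 0.372
gripper_force: 0.0
```

Request:
drive_tool:
  offset:
    - [0,0,-20]
    - [0,0,-60]
    - [0,0,-110]
    - [0,0,-162]
    - [0,0,-162]
    - [0,0,-162]
  twist:
    - [0,0,0]
    - [0,0,0]
    - [0,0,0]
    - [0,0,0]
    - [0,0,0]
    - [0,0,0]

```text
t: 10.0
position: [419.9, 306.8, 169.3]
eef_rot: [-0.09, 0.996, -0.0, -0.0]
contact_force: [0.1, -0.2, -0.2]
finger_gap: 0.369
gripper_force: 0.0
```

```bash
python3 - <<'E'
from plan import *
# hover short of the gouge (camera is 80 mm on the robot side)
plan(740,0,260,10,tag="A")
E
```

```text
A [-259, -360, -90] [0, 0, 0]
```

Request:
drive_tool:
  offset:
    - [-259,-360,-90]
    - [-259,-360,-90]
    - [-259,-360,-90]
    - [-259,-360,-90]
    - [-259,-360,-90]
    - [-259,-360,-90]
    - [-259,-360,-90]
    - [-259,-360,-90]
    - [-259,-360,-90]
    - [-259,-360,-90]
    - [-259,-360,-90]
  twist:
    - [0,0,0]
    - [0,0,0]
    - [0,0,0]
    - [0,0,0]
    - [0,0,0]
    - [0,0,0]
    - [0,0,0]
    - [0,0,0]
    - [0,0,0]
    - [0,0,0]
    - [0,0,0]

```text
t: 11.38
position: [738.7, 1.1, 259.3]
eef_rot: [-0.091, 0.996, 0.0, -0.0]
contact_force: [0.2, -0.3, 0.4]
finger_gap: 0.372
gripper_force: 0.0
```

```bash
python3 - <<'E'
from plan import *; from workcell import manip; import pickle
s=manip.snapshot("wrist"); pickle.dump(s,open("w3.pkl","wb")); save(s,"w3.png"); o=manip.get_obs();print(load()[0],o["position"],o["finger_gap"])
E
```

```text
[ 7.39695286e+02 -4.86822536e-01  2.59656000e+02] [738.89600156   0.90627795 259.5773445 ] 0.37121005258475975
```

View pics/w3.png

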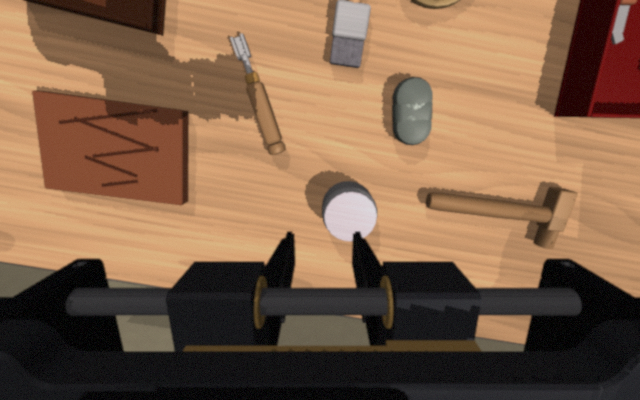

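The wrist view shows the gouge clearly, with its ferrule at (253,77) and butt at (277,148). The pebble is centred at (412,110), spanning (413,77) to (412,143), and the knife blade is visible inside the box at (621,22).

```bash
python3 - <<'E'
from plan import *; import pickle
s=pickle.load(open("w3.pkl","rb"))
def P(n,z,*pts): print(n,[onz(s,*p,z)[:2].round(1).tolist() for p in pts])
P("gouge ferrule",14,(253,77)); P("gouge sq handle ends",22,(255.5,84),(273.5,141)); P("butt",12,(277,150)); 
hsv=cv2.cvtColor(s["image"],cv2.COLOR_RGB2HSV).astype(int)
m=((hsv[...,0]>30)&(hsv[...,0]<110)).astype(np.uint8); m[:, :385]=0;m[:,440:]=0;m[:70]=0;m[155:]=0
c=max(cv2.findContours(m,0,1)[0],key=cv2.contourArea); f=cv2.minAreaRect(c); print(f); b=cv2.boxPoints(f); P("peb corners z15",15,*b); P("peb c",15,f[0]); P("ends z15",15,(413,77),(412,143))
P("canister top",55,(350,214))
E
```

```text
gouge ferrule [[633.8, -109.6]]
gouge sq handle ends [[641.9, -103.7], [707.9, -71.9]]
butt [[720.2, -67.0]]
((411.5, 110.5), (65.0, 37.0), 90.0)
peb corners z15 [[602.8, 66.2], [594.3, 112.5], [673.1, 135.4], [682.1, 86.2]]
peb c [[636.9, 99.8]]
ends z15 [[597.0, 90.9], [677.5, 111.5]]
canister top [[779.0, 43.8]]
```

```bash
python3 - <<'E'
from plan import *
plan(671,-91,70,26,tag="A",via=[(671,-91,150,20)]); plan(671,-91,3,26,tag="B"); plan(671,-91,160,26,tag="C")
plan(529,352,180,10,tag="D",via=[(640,0,180,20)]); plan(529,352,8,10,tag="E"); plan(529,352,180,10,tag="F")
E
```

```text
A [84, -77, 110] [0, 0, -10]
A [84, -77, 190] [0, 0, -16]
B [0, 0, 67] [0, 0, 0]
C [0, 0, -157] [0, 0, 0]
D [-13, 96, -20] [0, 0, 6]
D [-70, 460, -20] [0, 0, 16]
E [0, 0, 172] [0, 0, 0]
F [0, 0, -172] [0, 0, 0]
```

Request:
drive_tool:
  offset:
    - [42,-38,40]
    - [84,-77,80]
    - [84,-77,130]
    - [84,-77,180]
    - [84,-77,190]
    - [84,-77,190]
    - [84,-77,190]
  twist:
    - [0,0,-5]
    - [0,0,-10]
    - [0,0,-16]
    - [0,0,-16]
    - [0,0,-16]
    - [0,0,-16]
    - [0,0,-16]
  grip: 0.6

```text
t: 12.3
position: [673.2, -91.4, 73.1]
eef_rot: [-0.228, 0.974, -0.001, 0.002]
contact_force: [0.4, -0.6, -0.1]
finger_gap: 0.601
gripper_force: 0.0
```

Request:
drive_tool:
  offset:
    - [0,0,30]
    - [0,0,50]
    - [0,0,60]
    - [0,0,67]
    - [0,0,67]
    - [0,0,67]
  twist:
    - [0,0,0]
    - [0,0,0]
    - [0,0,0]
    - [0,0,0]
    - [0,0,0]
    - [0,0,0]

```text
t: 13.05
position: [671.6, -91.5, 3.5]
eef_rot: [-0.228, 0.974, -0.0, 0.001]
contact_force: [1.1, -0.8, 0.1]
finger_gap: 0.599
gripper_force: 0.0
```

Request:
drive_tool:
  offset:
    - [0,0,0]
    - [0,0,0]
    - [0,0,0]
    - [0,0,0]
    - [0,0,0]
    - [0,0,0]
  twist:
    - [0,0,0]
    - [0,0,0]
    - [0,0,0]
    - [0,0,0]
    - [0,0,0]
    - [0,0,0]
  grip: 0.1

```text
t: 13.8
position: [671.0, -91.4, 2.7]
eef_rot: [-0.228, 0.974, -0.0, 0.0]
contact_force: [-0.5, -0.9, 0.1]
finger_gap: 0.232
gripper_force: 19.9
```

Request:
drive_tool:
  offset:
    - [0,0,-20]
    - [0,0,-60]
    - [0,0,-110]
    - [0,0,-157]
    - [0,0,-157]
    - [0,0,-157]
  twist:
    - [0,0,0]
    - [0,0,0]
    - [0,0,0]
    - [0,0,0]
    - [0,0,0]
    - [0,0,0]

```text
t: 14.55
position: [670.7, -91.2, 159.9]
eef_rot: [-0.228, 0.974, 0.0, 0.0]
contact_force: [-0.3, -0.3, -0.4]
finger_gap: 0.232
gripper_force: 19.9
```

Request:
drive_tool:
  offset:
    - [-7,48,-10]
    - [-14,98,-20]
    - [-21,150,-20]
    - [-30,205,-20]
    - [-38,260,-20]
    - [-46,310,-20]
    - [-54,360,-20]
    - [-62,410,-20]
    - [-70,450,-20]
    - [-70,460,-20]
    - [-70,460,-20]
    - [-70,460,-20]
  twist:
    - [0,0,3]
    - [0,0,6]
    - [0,0,8]
    - [0,0,10]
    - [0,0,12]
    - [0,0,14]
    - [0,0,16]
    - [0,0,16]
    - [0,0,16]
    - [0,0,16]
    - [0,0,16]
    - [0,0,16]

```text
t: 16.05
position: [529.4, 350.6, 178.8]
eef_rot: [-0.09, 0.996, -0.0, -0.001]
contact_force: [-0.9, -0.5, -0.5]
finger_gap: 0.23
gripper_force: 19.9
```

Request:
drive_tool:
  offset:
    - [0,0,45]
    - [0,0,90]
    - [0,0,125]
    - [0,0,150]
    - [0,0,164]
    - [0,0,170]
    - [0,0,172]
    - [0,0,172]
    - [0,0,172]
  twist:
    - [0,0,0]
    - [0,0,0]
    - [0,0,0]
    - [0,0,0]
    - [0,0,0]
    - [0,0,0]
    - [0,0,0]
    - [0,0,0]
    - [0,0,0]

```text
t: 17.18
position: [529.9, 352.3, 8.7]
eef_rot: [-0.09, 0.996, 0.0, 0.001]
contact_force: [-0.2, 0.0, -0.9]
finger_gap: 0.232
gripper_force: 19.9
```

Request:
drive_tool:
  offset:
    - [0,0,0]
    - [0,0,0]
    - [0,0,0]
    - [0,0,0]
  twist:
    - [0,0,0]
    - [0,0,0]
    - [0,0,0]
    - [0,0,0]
  grip: 0.36

```text
t: 17.68
position: [529.3, 351.9, 7.7]
eef_rot: [-0.09, 0.996, -0.0, 0.0]
contact_force: [-0.3, 1.0, -0.2]
finger_gap: 0.362
gripper_force: 0.0
```

Request:
drive_tool:
  offset:
    - [0,0,-20]
    - [0,0,-60]
    - [0,0,-110]
    - [0,0,-172]
    - [0,0,-172]
    - [0,0,-172]
  twist:
    - [0,0,0]
    - [0,0,0]
    - [0,0,0]
    - [0,0,0]
    - [0,0,0]
    - [0,0,0]

```text
t: 18.42
position: [529.4, 351.9, 180.9]
eef_rot: [-0.09, 0.996, 0.0, 0.001]
contact_force: [0.1, 0.4, -0.7]
finger_gap: 0.361
gripper_force: 0.0
```

```bash
python3 - <<'E'
from plan import *; import pickle
s=pickle.load(open("w1.pkl","rb")); print(onz(s,408.5,151,13)[:2], [onz(s,x,y,38)[:2].round() for x,y in((437,127),(391,174))])
plan(457,88,100,-40,tag="A",via=[(500,220,160,-13)])
E
```

```text
[458.27372264  87.89283838] [array([420., 115.]), array([490.,  60.])]
A [53, -124, 20] [0, 0, 23]
A [119, -247, 80] [0, 0, 50]
```

Request:
drive_tool:
  offset:
    - [27,-55,10]
    - [53,-110,20]
    - [80,-165,20]
    - [107,-222,30]
    - [119,-247,60]
    - [119,-247,80]
    - [119,-247,80]
    - [119,-247,80]
  twist:
    - [0,0,10]
    - [0,0,20]
    - [0,0,30]
    - [0,0,40]
    - [0,0,50]
    - [0,0,50]
    - [0,0,50]
    - [0,0,50]
  grip: 0.55
  newtons: 30

```text
t: 19.42
position: [456.6, 87.7, 99.6]
eef_rot: [0.339, 0.941, -0.0, -0.0]
contact_force: [0.6, -0.1, -0.6]
finger_gap: 0.548
gripper_force: 0.0
```

```bash
python3 - <<'E'
from plan import *
plan(457,88,18,-40,tag="B"); plan(457,88,140,-40,tag="C")
plan(429,-304,140,-40,tag="D"); plan(429,-304,25,-40,tag="E"); plan(429,-304,170,-40,tag="F")
E
```

```text
B [0, 1, 82] [0, 0, 0]
C [0, 0, -122] [0, 0, 0]
D [-228, -320, 0] [0, 0, 0]
E [0, 0, 115] [0, 0, 0]
F [0, 0, -145] [0, 0, 0]
```

Request:
drive_tool:
  offset:
    - [0,1,30]
    - [0,1,55]
    - [0,1,72]
    - [0,1,82]
    - [0,1,82]
    - [0,1,82]
  twist:
    - [0,0,0]
    - [0,0,0]
    - [0,0,0]
    - [0,0,0]
    - [0,0,0]
    - [0,0,0]

```text
t: 20.18
position: [458.2, 88.3, 18.5]
eef_rot: [0.339, 0.941, 0.0, 0.001]
contact_force: [0.0, -0.6, -0.7]
finger_gap: 0.552
gripper_force: 0.0
```

Request:
drive_tool:
  offset:
    - [0,0,0]
    - [0,0,0]
    - [0,0,0]
    - [0,0,0]
    - [0,0,0]
    - [0,0,0]
  twist:
    - [0,0,0]
    - [0,0,0]
    - [0,0,0]
    - [0,0,0]
    - [0,0,0]
    - [0,0,0]
  grip: 0.1

```text
t: 20.92
position: [457.7, 88.4, 17.9]
eef_rot: [0.339, 0.941, 0.0, 0.0]
contact_force: [0.7, 0.4, 0.8]
finger_gap: 0.226
gripper_force: 29.9
```

Request:
drive_tool:
  offset:
    - [0,0,-15]
    - [0,0,-40]
    - [0,0,-80]
    - [0,0,-122]
    - [0,0,-122]
    - [0,0,-122]
  twist:
    - [0,0,0]
    - [0,0,0]
    - [0,0,0]
    - [0,0,0]
    - [0,0,0]
    - [0,0,0]

```text
t: 21.68
position: [456.5, 88.1, 138.7]
eef_rot: [0.339, 0.941, -0.0, -0.001]
contact_force: [-0.1, -0.4, -1.4]
finger_gap: 0.225
gripper_force: 29.9
```

Request:
drive_tool:
  offset:
    - [-23,-32,0]
    - [-52,-73,0]
    - [-82,-115,0]
    - [-112,-157,0]
    - [-142,-199,0]
    - [-172,-241,0]
    - [-200,-280,0]
    - [-220,-308,0]
    - [-228,-320,0]
    - [-228,-320,0]
    - [-228,-320,0]
    - [-228,-320,0]
  twist:
    - [0,0,0]
    - [0,0,0]
    - [0,0,0]
    - [0,0,0]
    - [0,0,0]
    - [0,0,0]
    - [0,0,0]
    - [0,0,0]
    - [0,0,0]
    - [0,0,0]
    - [0,0,0]
    - [0,0,0]

```text
t: 23.18
position: [429.0, -302.4, 139.5]
eef_rot: [0.338, 0.941, 0.0, -0.0]
contact_force: [-0.1, -0.1, -1.9]
finger_gap: 0.225
gripper_force: 29.9
```

```bash
python3 - <<'E'
from plan import *; from workcell import manip; import pickle
s=manip.snapshot("wrist"); pickle.dump(s,open("w4.pkl","wb")); save(s,"w4.png"); o=manip.get_obs();print(load()[0],o["position"],o["finger_gap"])
E
```

```text
[ 428.88559552 -303.64114292  169.656     ] [ 429.12990018 -302.63968023  139.66161283] 0.22834282232507383
```

View pics/w4.png

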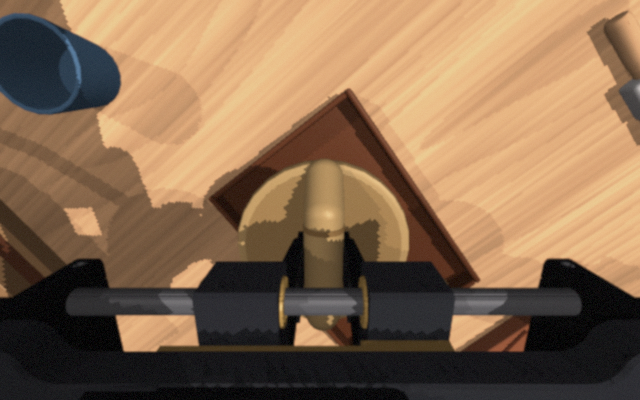

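The baren is held level, and the tray rim corners show at (349,91), (211,194) and (477,279).

```bash
python3 - <<'E'
from plan import *; import pickle
s=pickle.load(open("w4.pkl","rb")); print([onz(s,x,y,28)[:2].round(1).tolist() for x,y in((349,91),(211,194),(477,279))])
E
```

```text
[[368.1, -222.7], [356.7, -382.8], [599.9, -234.0]]
```

Request:
drive_tool:
  offset:
    - [0,0,40]
    - [0,0,75]
    - [0,0,98]
    - [0,0,108]
    - [0,0,113]
    - [0,0,115]
    - [0,0,115]
    - [0,0,116]
    - [0,0,116]
  twist:
    - [0,0,0]
    - [0,0,0]
    - [0,0,0]
    - [0,0,0]
    - [0,0,0]
    - [0,0,0]
    - [0,0,0]
    - [0,0,0]
    - [0,0,0]

```text
t: 24.35
position: [429.0, -303.8, 24.0]
eef_rot: [0.339, 0.941, -0.0, 0.0]
contact_force: [0.0, -0.3, -1.4]
finger_gap: 0.226
gripper_force: 29.9
```

Request:
drive_tool:
  offset:
    - [0,0,0]
    - [0,0,0]
    - [0,0,0]
    - [0,0,0]
  twist:
    - [0,0,0]
    - [0,0,0]
    - [0,0,0]
    - [0,0,0]
  grip: 0.5

```text
t: 24.85
position: [429.0, -303.7, 23.8]
eef_rot: [0.339, 0.941, -0.0, 0.0]
contact_force: [0.6, -0.3, -0.3]
finger_gap: 0.493
gripper_force: 0.0
```

Request:
drive_tool:
  offset:
    - [0,0,-20]
    - [0,0,-60]
    - [0,0,-110]
    - [0,0,-146]
    - [0,0,-146]
    - [0,0,-146]
  twist:
    - [0,0,0]
    - [0,0,0]
    - [0,0,0]
    - [0,0,0]
    - [0,0,0]
    - [0,0,0]

```text
t: 25.6
position: [428.4, -303.2, 168.5]
eef_rot: [0.339, 0.941, 0.0, -0.001]
contact_force: [-0.8, 0.1, -0.7]
finger_gap: 0.502
gripper_force: 0.0
```

```bash
python3 - <<'E'
from plan import *
plan(637,100,110,14,tag="A",via=[(560,-60,160,-10)]); plan(637,100,5,14,tag="B"); plan(637,100,150,14,tag="C")
plan(543,-309,150,-93,tag="D"); plan(543,-309,12,-93,tag="E"); plan(543,-309,180,-93,tag="F")
E
```

```text
A [54, 271, 10] [0, 0, -30]
A [97, 444, 60] [0, 0, -54]
B [0, 0, 105] [0, 0, 0]
C [0, 0, -145] [0, 0, 0]
D [193, -373, 0] [0, 0, 107]
E [0, 0, 138] [0, 0, 0]
F [0, 0, -168] [0, 0, 0]
```

Request:
drive_tool:
  offset:
    - [11,54,10]
    - [22,108,10]
    - [33,160,10]
    - [44,215,10]
    - [55,265,10]
    - [66,315,20]
    - [80,370,30]
    - [92,420,40]
    - [97,444,55]
    - [97,444,60]
    - [97,444,60]
    - [97,444,60]
  twist:
    - [0,0,-5]
    - [0,0,-11]
    - [0,0,-18]
    - [0,0,-25]
    - [0,0,-32]
    - [0,0,-40]
    - [0,0,-48]
    - [0,0,-54]
    - [0,0,-54]
    - [0,0,-54]
    - [0,0,-54]
    - [0,0,-54]
  grip: 0.85
  newtons: 40

```text
t: 27.1
position: [637.1, 99.1, 109.7]
eef_rot: [-0.124, 0.992, -0.0, -0.0]
contact_force: [0.4, -0.4, 0.9]
finger_gap: 0.851
gripper_force: 0.0
```

Request:
drive_tool:
  offset:
    - [0,0,35]
    - [0,0,70]
    - [0,0,93]
    - [0,0,103]
    - [0,0,105]
    - [0,0,105]
    - [0,0,105]
  twist:
    - [0,0,0]
    - [0,0,0]
    - [0,0,0]
    - [0,0,0]
    - [0,0,0]
    - [0,0,0]
    - [0,0,0]

```text
t: 27.98
position: [638.4, 100.3, 6.0]
eef_rot: [-0.125, 0.992, -0.0, 0.001]
contact_force: [-0.3, 0.1, -0.2]
finger_gap: 0.852
gripper_force: 0.0
```

Request:
drive_tool:
  offset:
    - [0,0,0]
    - [0,0,0]
    - [0,0,0]
    - [0,0,0]
    - [0,0,0]
    - [0,0,0]
  twist:
    - [0,0,0]
    - [0,0,0]
    - [0,0,0]
    - [0,0,0]
    - [0,0,0]
    - [0,0,0]
  grip: 0.3

```text
t: 28.72
position: [637.3, 100.2, 4.6]
eef_rot: [-0.125, 0.992, 0.0, -0.0]
contact_force: [0.3, 0.1, -0.1]
finger_gap: 0.525
gripper_force: 40.0
```

Request:
drive_tool:
  offset:
    - [0,0,-15]
    - [0,0,-45]
    - [0,0,-90]
    - [0,0,-135]
    - [0,0,-145]
    - [0,0,-145]
    - [0,0,-145]
  twist:
    - [0,0,0]
    - [0,0,0]
    - [0,0,0]
    - [0,0,0]
    - [0,0,0]
    - [0,0,0]
    - [0,0,0]

```text
t: 29.6
position: [635.7, 100.1, 146.7]
eef_rot: [-0.125, 0.992, 0.0, -0.002]
contact_force: [-0.6, -0.3, -2.9]
finger_gap: 0.523
gripper_force: 40.0
```

Request:
drive_tool:
  offset:
    - [14,-28,0]
    - [35,-68,0]
    - [56,-108,0]
    - [77,-149,0]
    - [98,-190,0]
    - [119,-230,0]
    - [140,-270,0]
    - [160,-309,0]
    - [178,-344,0]
    - [190,-367,0]
    - [193,-373,0]
    - [193,-373,0]
  twist:
    - [0,0,7]
    - [0,0,17]
    - [0,0,27]
    - [0,0,37]
    - [0,0,47]
    - [0,0,57]
    - [0,0,67]
    - [0,0,77]
    - [0,0,87]
    - [0,0,97]
    - [0,0,107]
    - [0,0,107]

```text
t: 31.1
position: [541.8, -308.9, 147.0]
eef_rot: [0.723, 0.691, -0.0, -0.002]
contact_force: [-0.6, -0.7, -2.1]
finger_gap: 0.521
gripper_force: 40.0
```

Request:
drive_tool:
  offset:
    - [0,0,0]
    - [0,0,45]
    - [0,0,85]
    - [0,0,110]
    - [0,0,128]
    - [0,0,134]
    - [0,0,137]
    - [0,0,138]
    - [0,0,138]
  twist:
    - [0,0,0]
    - [0,0,0]
    - [0,0,0]
    - [0,0,0]
    - [0,0,0]
    - [0,0,0]
    - [0,0,0]
    - [0,0,0]
    - [0,0,0]

```text
t: 32.22
position: [543.6, -309.5, 12.7]
eef_rot: [0.723, 0.691, 0.0, 0.001]
contact_force: [0.5, -0.0, -2.0]
finger_gap: 0.524
gripper_force: 40.0
```

Request:
drive_tool:
  offset:
    - [0,0,1]
    - [0,0,1]
    - [0,0,1]
  twist:
    - [0,0,0]
    - [0,0,0]
    - [0,0,0]

```text
t: 32.6
position: [543.0, -309.1, 10.7]
eef_rot: [0.723, 0.691, 0.0, 0.0]
contact_force: [0.0, 0.2, -1.7]
finger_gap: 0.526
gripper_force: 40.0
```

Request:
drive_tool:
  offset:
    - [0,0,0]
    - [0,0,0]
    - [0,0,0]
    - [0,0,0]
  twist:
    - [0,0,0]
    - [0,0,0]
    - [0,0,0]
    - [0,0,0]
  grip: 0.66

```text
t: 33.1
position: [543.1, -309.1, 10.8]
eef_rot: [0.723, 0.691, 0.0, 0.0]
contact_force: [0.3, 1.0, 0.5]
finger_gap: 0.661
gripper_force: 0.0
```

Request:
drive_tool:
  offset:
    - [0,0,-20]
    - [0,0,-60]
    - [0,0,-120]
    - [0,0,-169]
    - [0,0,-169]
    - [0,0,-169]
  twist:
    - [0,0,0]
    - [0,0,0]
    - [0,0,0]
    - [0,0,0]
    - [0,0,0]
    - [0,0,0]

```text
t: 33.85
position: [543.0, -309.0, 180.5]
eef_rot: [0.723, 0.691, 0.0, 0.0]
contact_force: [0.1, 0.1, -0.5]
finger_gap: 0.66
gripper_force: 0.0
```

```bash
python3 - <<'E'
from plan import *; from workcell import manip; import pickle
s=manip.snapshot("scene"); w=manip.snapshot("side"); pickle.dump((s,w),open("s5.pkl","wb"))
k=4
A=cv2.resize(s["image"][95:235,375:515],None,fx=2.8,fy=2.8,interpolation=2);B=cv2.resize(s["image"][170:290,150:290],None,fx=2.8,fy=2.8,interpolation=2)
c=np.zeros((392,784,3),np.uint8); c[:,:392]=A; c[:336,392:]=B
cv2.imwrite("pics/c5.png",cv2.convertScaleAbs(c[...,::-1],alpha=1.6,beta=10))
e=np.array([np.cos(np.radians(10)),np.sin(np.radians(10))]); n=np.array([e[1],-e[0]]); h=np.array([459,433])
def pt(a,L): return h+L*e+a*n
x,y=pt(-85,45); print("start",x,y)
plan(480,0,300,-88,tag="A"); plan(*pt(-140,45)[:2],300,-80,tag="B",via=[(520,300,300,-80)]); plan(x,y,165,-80,tag="C",via=[(*pt(-140,45),165,-80)])
for t in range(90,-1,-6):
    t=np.radians(t); r=120; print(round(np.degrees(t)),"a_t %.0f z %.0f"%(r*np.cos(t)-8*np.sin(t)-10,55.5+r*np.sin(t)+8*np.cos(t)))
E
```

```text
start 488.55625378386026 524.5228270010496
A [306, -77, -120] [0, 0, -5]
B [298, 52, 0] [0, 0, -8]
B [578, 23, 0] [0, 0, -8]
C [0, 0, 135] [0, 0, 0]
C [-55, 0, 135] [0, 0, 0]
90 a_t -18 z 176
84 a_t -5 z 176
78 a_t 7 z 175
72 a_t 19 z 172
66 a_t 32 z 168
60 a_t 43 z 163
54 a_t 54 z 157
48 a_t 64 z 150
42 a_t 74 z 142
36 a_t 82 z 133
30 a_t 90 z 122
24 a_t 96 z 112
18 a_t 102 z 100
12 a_t 106 z 88
6 a_t 109 z 76
0 a_t 110 z 64
```

View pics/c5.png

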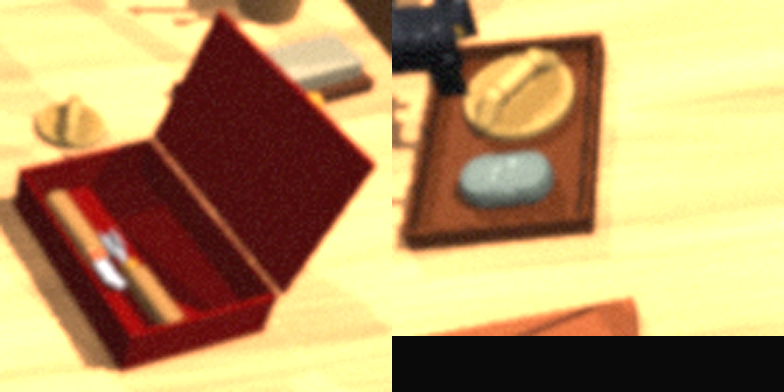

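The close view shows the knife and gouge flat in the box at (85,240) and (140,275), and the baren (520,95) and pebble (507,178) flat in the tray. Next I drive around behind the lid with the fingers shut.

Request:
drive_tool:
  offset:
    - [30,-8,-50]
    - [80,-20,-100]
    - [140,-35,-120]
    - [200,-50,-120]
    - [260,-65,-120]
    - [306,-77,-120]
    - [306,-77,-120]
    - [306,-77,-120]
    - [306,-77,-120]
  twist:
    - [0,0,0]
    - [0,0,-1]
    - [0,0,-2]
    - [0,0,-3]
    - [0,0,-4]
    - [0,0,-5]
    - [0,0,-5]
    - [0,0,-5]
    - [0,0,-5]
  grip: 0
  newtons: 20

```text
t: 35.08
position: [480.2, -1.0, 298.9]
eef_rot: [0.693, 0.721, -0.001, -0.0]
contact_force: [-0.1, -1.1, 0.1]
finger_gap: 0.006
gripper_force: 0.0
```

Request:
drive_tool:
  offset:
    - [60,11,0]
    - [120,22,0]
    - [180,33,0]
    - [240,44,0]
    - [298,52,0]
    - [355,46,0]
    - [410,40,0]
    - [470,34,0]
    - [525,28,0]
    - [578,23,0]
    - [578,23,0]
    - [578,23,0]
  twist:
    - [0,0,-2]
    - [0,0,-4]
    - [0,0,-6]
    - [0,0,-8]
    - [0,0,-8]
    - [0,0,-8]
    - [0,0,-8]
    - [0,0,-8]
    - [0,0,-8]
    - [0,0,-8]
    - [0,0,-8]
    - [0,0,-8]

```text
t: 36.58
position: [480.4, 577.4, 298.7]
eef_rot: [0.641, 0.768, -0.001, 0.0]
contact_force: [-0.3, -0.1, 0.5]
finger_gap: 0.006
gripper_force: 0.0
```

Request:
drive_tool:
  offset:
    - [0,0,50]
    - [0,0,100]
    - [0,0,135]
    - [-20,0,135]
    - [-40,0,135]
    - [-55,0,135]
    - [-55,0,135]
    - [-55,0,135]
  twist:
    - [0,0,0]
    - [0,0,0]
    - [0,0,0]
    - [0,0,0]
    - [0,0,0]
    - [0,0,0]
    - [0,0,0]
    - [0,0,0]

```text
t: 37.58
position: [489.4, 524.8, 165.9]
eef_rot: [0.64, 0.768, 0.001, 0.0]
contact_force: [-0.0, 1.3, 0.1]
finger_gap: 0.006
gripper_force: 0.0
```

Request:
drive_tool:
  offset:
    - [-8,0,-2]
    - [-16,0,-4]
    - [-22,0,-6]
    - [-28,0,-8]
    - [-34,0,-10]
    - [-40,0,-11]
    - [-46,0,-11]
    - [-52,0,-11]
    - [-58,0,-11]
    - [-63,0,-11]
    - [-67,0,-11]
    - [-67,0,-11]
  twist:
    - [0,0,0]
    - [0,0,0]
    - [0,0,0]
    - [0,0,0]
    - [0,0,0]
    - [0,0,0]
    - [0,0,0]
    - [0,0,0]
    - [0,0,0]
    - [0,0,0]
    - [0,0,0]
    - [0,0,0]

```text
t: 39.08
position: [501.2, 458.1, 175.5]
eef_rot: [0.64, 0.768, -0.0, 0.0]
contact_force: [0.2, 0.5, 1.0]
finger_gap: 0.005
gripper_force: 0.2
```

```bash
python3 - <<'E'
from plan import *; from workcell import manip
o=manip.get_obs(); print(o["position"],o["contact_force"])
s=manip.snapshot("side"); save(s,"lid90.png")
hsv=cv2.cvtColor(s["image"],cv2.COLOR_RGB2HSV).astype(int); m=(((hsv[...,0]<5)|(hsv[...,0]>172))&(hsv[...,1]>190)).astype(np.uint8)
c=max(cv2.findContours(m,0,1)[0],key=cv2.contourArea); print(cv2.approxPolyDP(cv2.convexHull(c),4,True)[:,0].tolist())
h=np.array([459,433.]); e=np.array([np.cos(np.radians(10)),np.sin(np.radians(10))]); n=np.array([e[1],-e[0]])
for th in (90,100,106):
    t=np.radians(th); q=[h+L*e+160*np.cos(t)*n for L in(-125,125)]; print(th,[proj(s,[*p,55+160*np.sin(t)]).round().tolist() for p in q])
E
```

```text
[501.23387626 458.09431326 175.53909079] [0.1878917  0.53842639 0.96443555]
[[299, 123], [320, 147], [321, 159], [256, 187], [235, 149]]
90 [[225.0, 108.0], [298.0, 81.0]]
100 [[222.0, 104.0], [294.0, 77.0]]
106 [[220.0, 102.0], [291.0, 76.0]]
```

```bash
python3 - <<'E'
from plan import *; import pickle
a=pickle.load(open("s5.pkl","rb"))[1]["image"]; b=cv2.imread("pics/lid90.png")[...,::-1]
for n,im in(("before",a),("now",b)):
    im=im.astype(int); m=((im[...,0]>35)&(im[...,0]>2.6*im[...,1])).astype(np.uint8)
    c=max(cv2.findContours(m,0,1)[0],key=cv2.contourArea); print(n,cv2.approxPolyDP(cv2.convexHull(c),3,True)[:,0].tolist())
E
```

```text
before [[297, 119], [283, 124], [231, 99], [289, 78]]
now [[299, 123], [320, 147], [321, 159], [256, 187], [239, 162], [235, 148]]
```

```bash
python3 - <<'E'
from plan import *
b=cv2.imread("pics/lid90.png")[...,::-1]
for v in (72,76,80,84,88,95,105,115): print(v,[b[v,u].tolist() for u in (275,285,289,292,295,298,301)])
E
```

```text
72 [[45, 36, 25], [57, 43, 29], [77, 63, 49], [133, 100, 64], [139, 106, 69], [64, 48, 36], [198, 147, 93]]
76 [[35, 29, 18], [198, 150, 99], [216, 162, 103], [217, 166, 106], [215, 163, 102], [215, 162, 103], [215, 163, 102]]
80 [[26, 26, 22], [221, 169, 107], [213, 160, 101], [217, 163, 103], [211, 157, 98], [212, 161, 100], [214, 163, 100]]
84 [[33, 23, 18], [199, 150, 93], [134, 92, 55], [85, 47, 29], [63, 18, 13], [192, 142, 91], [215, 163, 100]]
88 [[32, 8, 9], [48, 0, 2], [52, 2, 7], [54, 16, 12], [47, 2, 0], [190, 141, 89], [218, 165, 105]]
95 [[48, 4, 0], [49, 6, 1], [52, 9, 3], [46, 0, 0], [49, 0, 1], [165, 122, 76], [222, 170, 106]]
105 [[51, 4, 1], [49, 0, 0], [50, 6, 3], [49, 0, 3], [54, 13, 7], [134, 93, 57], [223, 172, 110]]
115 [[53, 5, 2], [49, 2, 0], [54, 12, 11], [49, 3, 3], [47, 0, 0], [90, 57, 31], [216, 169, 107]]
```

Request:
drive_tool:
  offset:
    - [-6,0,0]
    - [-13,0,0]
    - [-19,0,0]
    - [-25,0,1]
    - [-31,0,2]
    - [-37,0,4]
    - [-44,0,6]
    - [-50,0,8]
    - [-56,0,10]
    - [-61,0,13]
    - [-67,0,16]
    - [-72,0,19]
  twist:
    - [0,0,0]
    - [0,0,0]
    - [0,0,0]
    - [0,0,0]
    - [0,0,0]
    - [0,0,0]
    - [0,0,0]
    - [0,0,0]
    - [0,0,0]
    - [0,0,0]
    - [0,0,0]
    - [0,0,0]

```text
t: 40.62
position: [514.2, 387.4, 156.5]
eef_rot: [0.64, 0.768, -0.0, 0.0]
contact_force: [-1.6, 0.5, 0.2]
finger_gap: 0.007
gripper_force: 0.6
```

Request:
drive_tool:
  offset:
    - [-5,0,3]
    - [-10,0,7]
    - [-15,0,11]
    - [-20,0,15]
    - [-24,0,20]
    - [-28,0,24]
    - [-32,0,29]
    - [-36,0,35]
    - [-39,0,40]
    - [-42,0,45]
    - [-45,0,51]
    - [-48,0,57]
  twist:
    - [0,0,0]
    - [0,0,0]
    - [0,0,0]
    - [0,0,0]
    - [0,0,0]
    - [0,0,0]
    - [0,0,0]
    - [0,0,0]
    - [0,0,0]
    - [0,0,0]
    - [0,0,0]
    - [0,0,0]

```text
t: 42.12
position: [522.8, 340.5, 99.3]
eef_rot: [0.64, 0.768, 0.0, 0.0]
contact_force: [-1.1, 1.1, 0.2]
finger_gap: 0.003
gripper_force: 0.4
```

Request:
drive_tool:
  offset:
    - [-2,0,5]
    - [-4,0,10]
    - [-5,0,15]
    - [-6,0,19]
    - [-7,0,23]
    - [-8,0,26]
    - [-8,0,29]
    - [-8,0,31]
    - [-8,0,33]
    - [-8,0,33]
  twist:
    - [0,0,0]
    - [0,0,0]
    - [0,0,0]
    - [0,0,0]
    - [0,0,0]
    - [0,0,0]
    - [0,0,0]
    - [0,0,0]
    - [0,0,0]
    - [0,0,0]

```text
t: 43.38
position: [524.0, 332.7, 66.4]
eef_rot: [0.64, 0.768, -0.0, -0.0]
contact_force: [-0.6, -0.0, -0.1]
finger_gap: 0.007
gripper_force: 0.0
```

Request:
drive_tool:
  offset:
    - [0,0,1]
    - [0,0,2]
    - [0,0,3]
    - [0,0,3]
    - [0,0,3]
  twist:
    - [0,0,0]
    - [0,0,0]
    - [0,0,0]
    - [0,0,0]
    - [0,0,0]

```text
t: 44.0
position: [524.2, 332.7, 63.8]
eef_rot: [0.64, 0.768, 0.0, 0.0]
contact_force: [-0.6, -1.7, 2.4]
finger_gap: 0.007
gripper_force: 0.8
```

Request:
drive_tool:
  offset:
    - [0,0,1]
    - [0,0,1]
    - [0,0,1]
  twist:
    - [0,0,0]
    - [0,0,0]
    - [0,0,0]

```text
t: 44.38
position: [524.3, 332.8, 63.8]
eef_rot: [0.64, 0.768, -0.0, 0.0]
contact_force: [-2.3, -1.6, 6.2]
finger_gap: 0.005
gripper_force: 3.2
```

The z stays at 63.8 while the force rises, so the lid is against the rim. One more press, then I retreat.

Request:
drive_tool:
  offset:
    - [0,0,1]
    - [0,0,2]
    - [0,0,2]
  twist:
    - [0,0,0]
    - [0,0,0]
    - [0,0,0]

```text
t: 44.75
position: [524.3, 332.8, 63.6]
eef_rot: [0.64, 0.768, -0.0, -0.0]
contact_force: [-6.4, -4.3, 14.8]
finger_gap: 0.006
gripper_force: 7.6
```

Request:
drive_tool:
  offset:
    - [0,0,-10]
    - [0,0,-50]
    - [0,0,-100]
    - [0,0,-150]
    - [0,0,-200]
    - [0,0,-200]
    - [0,0,-200]
    - [0,0,-200]
  twist:
    - [0,0,0]
    - [0,0,0]
    - [0,0,0]
    - [0,0,0]
    - [0,0,0]
    - [0,0,0]
    - [0,0,0]
    - [0,0,0]

```text
t: 45.75
position: [523.3, 332.3, 258.1]
eef_rot: [0.64, 0.768, -0.002, -0.001]
contact_force: [-1.4, 0.7, 0.5]
finger_gap: 0.005
gripper_force: 0.0
```

```bash
python3 - <<'E'
from plan import *; from workcell import manip
s=manip.snapshot("side"); save(s,"end.png"); im=s["image"].astype(int)
m=((im[...,0]>35)&(im[...,0]>2.6*im[...,1])).astype(np.uint8)
c=max(cv2.findContours(m,0,1)[0],key=cv2.contourArea); print(cv2.approxPolyDP(cv2.convexHull(c),3,True)[:,0].tolist())
h=np.array([459,433.]); e=np.array([np.cos(np.radians(10)),np.sin(np.radians(10))]); n=np.array([e[1],-e[0]])
for th in (0,5): 
    t=np.radians(th); print(th,[proj(s,[*(h+L*e+160*np.cos(t)*n),63.5+160*np.sin(t)]).round().tolist() for L in(-125,125)])
E
```

```text
[[299, 121], [320, 145], [321, 159], [255, 186], [239, 162], [234, 146]]
0 [[255.0, 176.0], [324.0, 146.0]]
5 [[254.0, 172.0], [324.0, 142.0]]
```

Request:
drive_tool:
  offset:
    - [0,0,0]
    - [0,0,0]
  twist:
    - [0,0,0]
    - [0,0,0]

```text
t: 46.05
position: [524.0, 332.6, 259.9]
eef_rot: [0.64, 0.768, -0.001, -0.0]
contact_force: [0.6, -1.2, 0.3]
finger_gap: 0.005
gripper_force: 0.0
```

```bash
python3 -c "
from workcell import manip; print(manip.finish_job())"
```

```text
the job is handed in; nothing more can be done
None
```

I handed the job in at about 46 s: the knife and gouge are in the red box, the largest baren lies flat leaf side down in the tray with the pebble beside it, and the lid is pressed fully shut. No verdict came back.

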